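Wake the dartboard light with its spring treadle

TASK

Switch on the board light: press the wide, ribbed treadle on the marble ledge all the way down to its stop, keep it down for about a second, then let it spring back up and move clear. Do not work the narrow smooth treadle, which rings the bell for the bar, and do not knock or shift the green bottle.

Things in the scene. Friction and masses are not known exactly. Their poses are not given: they have to be found in the camera images.
- light_treadle (a joint): Hinge of the wide, ribbed treadle, rad: 0 = raised at rest, 0.35 = on its stop; springs back when let go (at light_press about 3 N to start, 9 N at the stop). Dark wood tread 90 mm wide, 130 long, five brass cross ribs 1.2 mm high, on a fixed brass foot plate 160 x 120 x 8. Hinge axis 26 mm above the ledge; the free end, about 75 mm up at rest, faces the robot, turned up to 25 degrees.
- light_press (a point): Good place to press the wide treadle: top surface of the tread, mid-width, 30 mm from the free edge, 100 mm from the hinge axis. It moves with the tread: 65 mm above the ledge at rest, 31 mm when down, and about 8 mm (horizontally) away from the hinge on the way. x axis along the tread towards the hinge, y across it, z out of the top surface.
- bell_press (a point): The matching point on the narrow bell treadle, to be left alone: same mechanism, heights and materials, same axes, but its tread is only 36 mm wide and smooth, on a foot plate 160 x 66 mm. The two treadles lie side by side, either one on the left, centres at least 300 mm apart.
- bottle: Green glass bottle, upright and loose beyond the treadles, 66 mm in diameter, 230 tall. Origin at the centre of its underside, z up. Also there, of no concern: a wooden scoring block 220 x 60 x 24 mm with pegs 18 mm high between the treadles, and a flat tin of darts 190 x 100 x 22 mm far to the left.
Not all that is in view belongs to the job. What is shaped like the part that bears light_treadle but red or turquoise is not meant.

How it is judged:
By the outcome, as a careful person would: the job done as asked, in the order asked, and still so for the second after the job is handed in, with the robot touching nothing.
It also fails if it takes over 32 s, if anything falls off the work surface, if the arm or the gripper's body presses on something with over 40 N, if the wrist force passes 120 N, or if a joint passes its speed limit or range.

ROBOT

A 6-joint arm with a two-finger parallel gripper is mounted at the origin on the work surface. World frame = base frame: x ahead of the robot, y to its left, z up, the work surface at z = 0. Lengths are in m, angles in rad, forces in N, time in s.
With the tool pointing down it reaches from about 0.4 to 0.825 m from the base axis. Payload 7 kg.
Tool frame: the origin (TCP) lies on the mounting face of the last link; the fingertips stand arm.tcp_to_tips ahead of it and the grasp point (between the pads) lies 159 mm ahead of it (arm.tcp_to_tips is the distance from the TCP to the fingertips, in m); z points along the fingers, y is the direction in which the jaws open and shut (so a half turn about z gives the same grasp; the last joint's range is limited). The gripper opens to 88 mm and grips with 3 to 60 N. Pads are 19 mm wide; open, the fingers measure 130 mm over their backs; the gripper's body (78 mm by 193 mm) begins 47 mm behind the grasp point.
Start: joints at [-0.989, 0.359, 0.012, 0, -1.224, -0.288], TCP at [0.195, -0.646, 0.405] pointing down, gripper open.
Joint ranges: [-3.07, 3.07], [-1.43, 2.12], [-1.02, 1.25], [-3.03, 1.67], [-3.05, -0], [-3.03, 3.03]. Speed limits (rad/s): [2.39, 2.39, 3.01, 3.14, 3.14, 3.14].

INTERFACE

Orientations are given as [roll, pitch, yaw] about the fixed x, y, z axes, in that order (R = Rz(yaw) Ry(pitch) Rx(roll)).
In Python, from station import arm, cams, job_done, finder gives the robot as it stands.
- The arm moves only by the tool play_rows, never from a script. Its argument "targets" is a list that holds one entry, the list of rows, each a list of 4 numbers: the shift along the tool's x, y, z in m, then the turn about the tool's z in degrees. A call has 1 to 5 rows; each row is the pose to reach, as a shift and turn from the pose commanded when the call began, along the tool's axes at that moment; what a row does not reach only later rows make up. A row lasts 1/8 s, in which the tool goes at most 62.5 mm and 10.7 degrees, less where a joint would pass 70% of its speed; a pose out of reach is approached as far as the arm can. A call with a gripper value outside its range is refused whole. "grip" is the closure in counts, from 0 (fully open) to 255 (shut), set as the call begins (left out, the last holds). The fingers move at their own pace and stop on an object; "newtons" is the grip in N (left out, the last holds). Time passes only in rows, so rows that repeat a pose let the fingers close. It gives the time, the measured TCP pose, the force and the opening at its end, in the units of the state.
- arm.get_state(): the state, without advancing time (a new reading comes with each control period).
- cams.grab_frame(name): name is "scene" or "top"; returns (picture, depth): 480x640x3 uint8, red, green, blue; 480x640 float32, m along the optical axis (not along the pixel's ray), 0 where there is no reading.
- cams.camera_params(name): a dict with "intrinsics" (3x3 intrinsics, pixels), "D" ([k1, k2, p1, p2, k3] as OpenCV has them; the pictures are not rectified), "position" and "attitude" of the camera in the world. Camera axes: x right, y down, z forward; pixel columns grow to the right and rows downward; lengths in m; the calibration is good to about 2 mm. A picture is of the moment at which its call begins. camera_params takes no time and is no camera call.
- job_done(): hands the job in, once; it reports no verdict.
Trained networks look in the newest picture that a camera, given by its name, has taken for a name from the list of things; names that differ only in an ending like _2 or _b are one class to them, and where a whole thing is asked for, a point or a joint stands for the part that bears it (a point fixed in the world has none). Each returns a list of dicts, best first, with "score" (0 to 1); they miss things now and then, are a little off and sometimes report something else, mostly with a low value. They report only what shows in the picture. A call takes as long as a camera call. They do not tell look-alikes from the thing itself.
- finder.find_in(camera, query): "xyz" ([x, y, z] in m, in world coordinates, good to about 4 mm: the middle of the surface that is visible of it).
- finder.masks_of(camera, query): "mask" (480x640 bool, what is visible of it).
The state is a dict: "t": time; "q": joint angles; "qd": joint speeds; "joint_efforts": joint torques, N m; "eef_pos": TCP position; "ee_rot": TCP orientation; "force": force on the tool from outside, world axes, zero at the start; "moment": the same for the moment, N m; "width": finger opening in m.
Only numpy, scipy, OpenCV 4.12 (cv2) and the standard library are available. Lean on these libraries where they do the work, as an engineer would, in place of code of your own. Each camera call takes 0.05 s, during which the arm holds its last target. There are 200 camera calls.

## Working session

There is one attempt and no reset: what is moved stays moved. The work goes in short steps, Python scripts to look and compute and a tool call to move; the robot and the scene stay as the last step left them, time stands still between calls to the robot, and variables do not carry over. Pictures are saved under pics/ and viewed, about 8 in all and at most 12, crops included, and the job is handed in when it is done.

Besides the shell and the picture viewer there is one more tool, called after ">>>" as name([rows], argument=value, ...), one row to a line, values as JSON. play_rows: Moves the arm, as the interface text tells. Its arguments: {"type":"object","properties":{"targets":{"type":"array","items":{"type":"array","items":{"type":"array","items":{"type":"number"}}}},"grip":{"type":"number"},"newtons":{"type":"number"}},"required":["targets"]}

```bash
mkdir -p pics; ls
python3 - <<'E'
from station import arm,cams,finder
import cv2,numpy as np
s=arm.get_state();print(s['t'],s['eef_pos'],s['ee_rot'],s['force'],s['width'],arm.tcp_to_tips)
for n in("scene","top"):
    p,d=cams.grab_frame(n);cv2.imwrite(f'pics/{n}1.png',p[:,:,::-1]);np.save(f'pics/{n}1.npy',d)
    print(cams.camera_params(n))
    for q in("light_press","bell_press","bottle","light_treadle"):
        print(n,q,[(np.round(r['xyz'],3),round(r['score'],2)) for r in finder.find_in(n,q)])
E
```

```text
pics
0.0 [ 0.1954224  -0.64586684  0.40374132] [ 3.13995298e+00 -1.42842968e-04 -2.84790363e+00] [ 0.02617692 -0.9767444   0.05107051] 0.08776072612693232 0.1781
{'intrinsics': array([[490.48545534,   0.        , 311.97830932],
       [  0.        , 490.48545534, 244.35681619],
       [  0.        ,   0.        ,   1.        ]]), 'D': array([0.00703191, 0.        , 0.        , 0.        , 0.        ]), 'position': array([1.00449681, 0.67372684, 0.70871057]), 'attitude': array([-2.23857205, -0.01831749,  2.41764665])}
scene light_press [(array([0.51 , 0.159, 0.05 ]), 0.89), (array([ 0.739, -0.191,  0.048]), 0.84), (array([0.205, 0.359, 0.051]), 0.67), (array([0.736, 0.239, 0.046]), 0.59), (array([0.431, 0.374, 0.052]), 0.59)]
scene bell_press [(array([ 0.517, -0.175,  0.05 ]), 0.6)]
scene bottle [(array([0.72 , 0.056, 0.118]), 0.89), (array([0.512, 0.16 , 0.046]), 0.59)]
scene light_treadle [(array([0.511, 0.158, 0.048]), 0.95), (array([0.431, 0.381, 0.05 ]), 0.95), (array([0.202, 0.358, 0.055]), 0.92), (array([0.734, 0.24 , 0.052]), 0.7), (array([ 0.742, -0.189,  0.049]), 0.67)]
{'in
[... 188 characters left out ...]
6,  0.        ,  0.        ,  0.        ,  0.        ]), 'position': array([0.31822761, 0.06805016, 1.2109143 ]), 'attitude': array([-3.02658176, -0.018537  , -1.5535455 ])}
top light_press [(array([ 0.734, -0.197,  0.056]), 0.96), (array([0.724, 0.231, 0.054]), 0.95), (array([0.425, 0.375, 0.054]), 0.88), (array([0.503, 0.149, 0.052]), 0.86), (array([0.19 , 0.357, 0.051]), 0.7)]
top bell_press [(array([ 0.517, -0.182,  0.05 ]), 0.7)]
top bottle [(array([0.692, 0.04 , 0.146]), 0.84)]
top light_treadle [(array([ 0.732, -0.198,  0.054]), 0.78), (array([0.502, 0.156, 0.052]), 0.77), (array([0.423, 0.375, 0.054]), 0.71), (array([0.723, 0.231, 0.053]), 0.63), (array([0.192, 0.356, 0.059]), 0.62)]
```

View pics/top1.png

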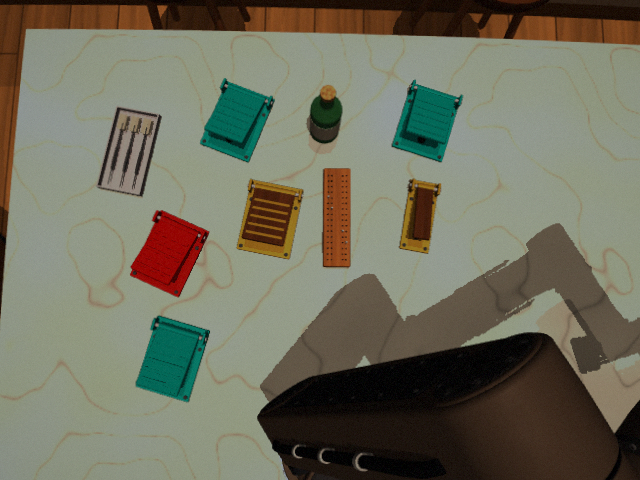

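View pics/scene1.png

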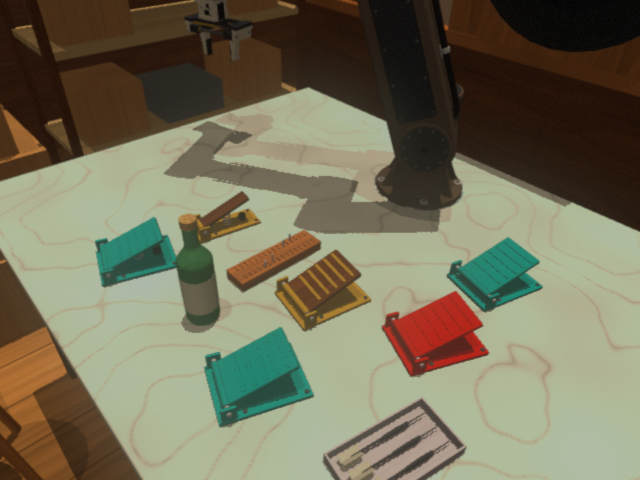

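The real treadle is the brown/brass one at top px (270,217), scene px (320,285). The bell is at top (423,215), the bottle is beyond, and the red and turquoise ones are decoys. Next I measure its tread from depth.

```bash
cat > h.py <<'E'
import cv2,numpy as np
from scipy.spatial.transform import Rotation as R
from station import arm,cams,finder
def cloud(n,d,m):
    c=cams.camera_params(n);v,u=np.nonzero(m&(d>0))
    xy=cv2.undistortPoints(np.c_[u,v].astype(np.float64)[:,None],c['intrinsics'],c['D'])[:,0]
    z=d[v,u][:,None]
    return np.hstack([xy*z,z])@R.from_euler('xyz',c['attitude']).as_matrix().T+c['position']
E
python3 - <<'E'
from h import *
for n in("top","scene"):
    d=np.load(f'pics/{n}1.npy')
    p=cloud(n,d,np.ones(d.shape,bool))
    sel=(abs(p[:,0]-.51)<.13)&(abs(p[:,1]-.155)<.11)
    led=np.median(p[sel&(p[:,2]<.02)][:,2])
    t=p[sel&(p[:,2]>.028)&(p[:,2]<.09)]
    t=t[np.linalg.norm(t[:,:2]-[.505,.155],axis=1)<.1]
    A=np.c_[t[:,:2],np.ones(len(t))];w=np.ones(len(t),bool)
    for _ in range(5):
        k=np.linalg.lstsq(A[w],t[w,2],rcond=None)[0];w=abs(A@k-t[:,2])<.004
    g=np.arctan2(-k[1],-k[0])
    r=cv2.minAreaRect(t[w][:,:2].astype(np.float32)*1000)
    print(n,'ledge',led,'N',w.sum(),'slope',np.hypot(*k[:2]),'dir to hinge deg',np.degrees(g),'rect',r,'z at ctr',k@[r[0][0]/1e3,r[0][1]/1e3,1])
    print(' zrange',t[w][:,2].min(),t[w][:,2].max())
E
```

```text
top ledge 4.2134319031106315e-05 N 2221 slope 0.35832721243328297 dir to hinge deg -10.126214861086194 rect ((507.1884765625, 155.62013244628906), (121.60747528076172, 130.43016052246094), 78.25333404541016) z at ctr 0.052307583607334174
 zrange 0.028088161376111254 0.07859385622729853
scene ledge 0.0008540263100103029 N 2470 slope 0.36189104689932405 dir to hinge deg -9.755387722627654 rect ((509.7167053222656, 153.18817138671875), (120.58924865722656, 134.3963165283203), 80.49346923828125) z at ctr 0.05158350640374859
 zrange 0.02802172261059732 0.07684153444679886
```

>>> play_rows([
  [[-0.03,0.02,0,5],[-0.08,0.055,0,11],[-0.13,0.095,0,17],[-0.18,0.13,0,22],[-0.23,0.165,0,27.3]],
], grip=255, newtons=20)

```text
t: 1.12
eef_pos: [0.3687, -0.4198, 0.405]
ee_rot: [-3.141, 0.001, 2.956]
force: [0.9, -0.7, 0.3]
width: 0.0432
```

>>> play_rows([
  [[0,0.055,0,0],[0,0.115,0,0],[0,0.175,0,0],[0,0.235,0,0],[0,0.295,0,0]],
])

```text
t: 1.75
eef_pos: [0.4213, -0.1296, 0.4052]
ee_rot: [3.141, 0.001, 2.959]
force: [1.8, 0.7, 0.0]
width: 0.0008
```

>>> play_rows([
  [[0,0.06,0,0],[0,0.12,0.03,0],[0,0.18,0.06,0],[0,0.24,0.08,0],[0.005,0.295,0.09,0]],
])

```text
t: 2.38
eef_pos: [0.4696, 0.1582, 0.3147]
ee_rot: [-3.141, -0.0, 2.959]
force: [1.1, -0.0, 1.1]
width: 0.0002
```

>>> play_rows([
  [[0,0,0,0],[0,0,0,0]],
])

```text
t: 2.62
eef_pos: [0.4696, 0.1566, 0.3152]
ee_rot: [-3.141, -0.0, 2.96]
force: [0.1, -0.8, -0.7]
width: 0.0002
```

Run:
```python
from h import *
s=arm.get_state();print(s['t'],s['eef_pos'],s['ee_rot'],s['force'],s['width'],s['q'])
p,d=cams.grab_frame("scene");cv2.imwrite('pics/s2.png',p[120:400,150:500,::-1].repeat(2,0).repeat(2,1))
```

```text
2.625 [0.46955006 0.15656696 0.31519469] [-3.14110120e+00 -4.39621599e-04  2.96001805e+00] [ 0.0517346  -0.80511815 -0.67187446] 0.0002273564029411615 [ 7.19749873e-01  1.43812955e-01 -5.02079892e-01 -4.97480928e-05
 -9.25561670e-01 -2.47209076e+00]
```

View pics/s2.png

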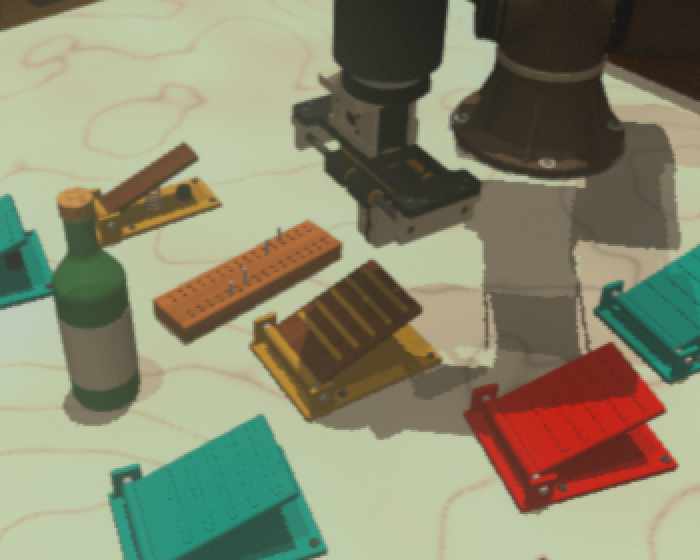

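Run:
```python
from h import *
c=cams.camera_params("scene");r=R.from_euler('xyz',c['attitude']).as_matrix().T
P=np.array([[.4696,.1566,.315],[.4696,.1566,.203],[.4696,.1566,.137],[.473,.161,.065],[.508,.1545,.052]])
q=cv2.projectPoints(P,cv2.Rodrigues(r)[0],-r@c['position'],c['intrinsics'],c['D'])[0][:,0]
print((q-[150,120])*2)
p,d=cams.grab_frame("scene");im=p[150:320,280:420,::-1].copy()
cv2.imwrite('pics/s3.png',cv2.resize(im,None,fx=4,fy=4,interpolation=2)[:600])
```

```text
[[384.48707549  71.44453892]
 [377.54634214 181.4484592 ]
 [373.94192546 238.62979288]
 [370.92974159 299.24120882]
 [340.16217721 320.92259623]]
```

View pics/s3.png

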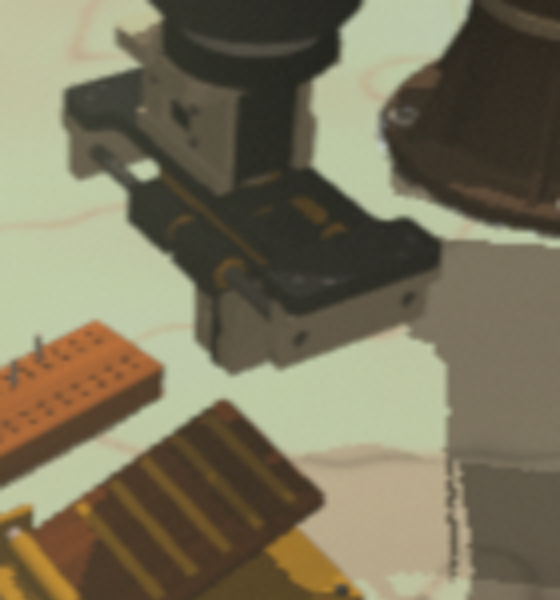

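The tips and predicted press point agree with the picture within a few mm. Tips are at crop (235,370), tread spot at crop (222–232,475). Descending.

>>> play_rows([
  [[-0.002,0.005,0.02,0],[-0.002,0.005,0.045,0],[-0.002,0.005,0.06,0],[-0.002,0.005,0.06,0]],
])

```text
t: 3.22
eef_pos: [0.4725, 0.16, 0.2548]
ee_rot: [-3.14, -0.001, 2.958]
force: [0.2, -0.7, -0.5]
width: 0.0006
```

>>> play_rows([
  [[0.001,0,0.006,0],[0.002,0,0.012,0],[0.004,0,0.018,0],[0.005,0,0.024,0],[0.005,0,0.024,0]],
])

```text
t: 3.85
eef_pos: [0.4676, 0.162, 0.2312]
ee_rot: [-3.142, -0.0, 2.959]
force: [-2.5, 1.4, 5.2]
width: 0.0006
```

>>> play_rows([
  [[0.001,0,0.006,0],[0.002,0,0.012,0],[0.003,0,0.018,0],[0.003,0,0.02,0],[0.003,0,0.02,0]],
])

```text
t: 4.47
eef_pos: [0.4647, 0.1626, 0.2116]
ee_rot: [3.141, -0.0, 2.959]
force: [-4.8, 1.4, 8.3]
width: 0.0006
```

>>> play_rows([
  [[0,0,0.002,0],[0,0,0.003,0],[0,0,0.003,0]],
])

```text
t: 4.85
eef_pos: [0.4645, 0.1626, 0.2092]
ee_rot: [3.141, 0.0, 2.959]
force: [-6.8, 2.6, 14.2]
width: 0.0007
```

>>> play_rows([
  [[0,0,0.001,0],[0,0,0.0015,0],[0,0,0.0015,0],[0,0,0.0015,0],[0,0,0.0015,0]],
])

```text
t: 5.48
eef_pos: [0.4645, 0.1626, 0.2087]
ee_rot: [3.141, 0.0, 2.96]
force: [-12.1, 0.4, 29.1]
width: 0.0007
```

Run:
```python
from h import *
s=arm.get_state();print(s['t'],s['eef_pos'],s['force'])
p,d=cams.grab_frame("scene");cv2.imwrite('pics/s4.png',cv2.resize(p[180:320,240:400,::-1],None,fx=4,fy=4))
```

```text
5.475 [0.46448107 0.16260693 0.20867516] [-12.12881254   0.39575858  29.05330821]
```

View pics/s4.png

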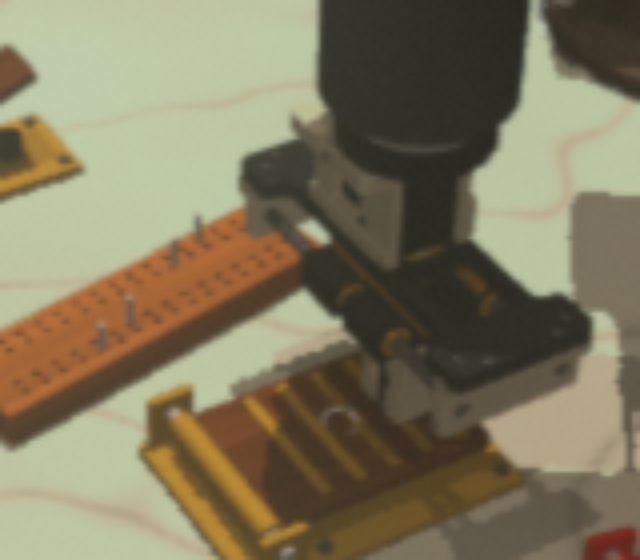

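The tread is flat on its stop: force climbed to 29 N while the tip barely moved. I hold to complete about 1.1 s, then retrace the path upward.

>>> play_rows([
  [[0,0,-0.001,0],[0,0,-0.001,0],[0,0,-0.001,0],[0,0,-0.001,0]],
])

```text
t: 6.02
eef_pos: [0.4645, 0.1626, 0.209]
ee_rot: [3.141, 0.0, 2.959]
force: [-8.2, 2.2, 18.9]
width: 0.0002
```

>>> play_rows([
  [[-0.001,0,-0.007,0],[-0.004,0,-0.017,0],[-0.007,0,-0.029,0],[-0.008,0,-0.042,0],[-0.008,0,-0.06,0]],
])

```text
t: 6.65
eef_pos: [0.4724, 0.1606, 0.2681]
ee_rot: [-3.141, -0.001, 2.959]
force: [-0.3, -0.3, 0.4]
width: 0.0003
```

>>> play_rows([
  [[0,0,-0.04,0],[0,0,-0.08,0],[0,0,-0.12,0],[0,0,-0.14,0],[0,0,-0.14,0]],
])

```text
t: 7.28
eef_pos: [0.4727, 0.1609, 0.4095]
ee_rot: [3.139, 0.002, 2.959]
force: [0.6, 0.5, -0.5]
width: 0.0006
```

Run:
```python
from h import *
s=arm.get_state();print(s['t'],s['eef_pos'],s['force'])
p,d=cams.grab_frame("scene");cv2.imwrite('pics/s5.png',p[:,:,::-1])
for q in("light_press","bottle","bell_press"): print(q,[(np.round(r['xyz'],3),round(r['score'],2)) for r in finder.find_in("scene",q)])
```

```text
7.275 [0.47269772 0.16089254 0.40951166] [ 0.61485903  0.45708863 -0.48742067]
light_press [(array([0.512, 0.16 , 0.051]), 0.97), (array([0.204, 0.356, 0.049]), 0.96), (array([0.427, 0.375, 0.053]), 0.66), (array([0.732, 0.24 , 0.051]), 0.57), (array([ 0.738, -0.194,  0.05 ]), 0.57)]
bottle [(array([0.513, 0.161, 0.052]), 0.38)]
bell_press []
```

View pics/s5.png

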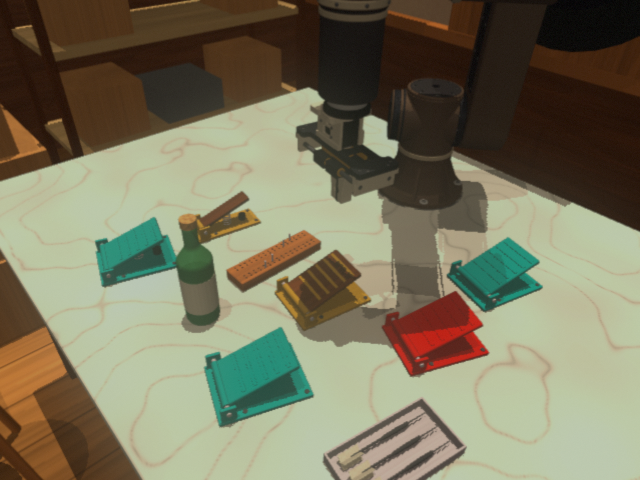

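The treadle is back up at px (320,285), the bottle at (198,275) and the bell at (225,215) are unmoved, and the arm is clear.

```bash
python3 -c "
from station import job_done
print(job_done())"
```

```text
the job is handed in; nothing more can be done
None
```

I pressed the wide ribbed treadle down to its stop, held it there for about 1.2 s, then let it spring back and lifted clear. The job was handed in at about 7.5 s on the robot's clock.

- **At the stop:** a picture taken during the hold shows the tread flat. The force rose from about 8 N to 29 N while the tip moved only about 3 mm, then I eased it to 19 N for the rest of the hold. I never saw the board light itself.
- **After release:** the wrist force is about zero, the fingertips are roughly 0.23 m above the ledge, and the tread is back up.
- **Bottle and bell treadle:** the last picture shows both where they were before. The finder disagreed on that check: it missed the bottle and the bell treadle, giving only a low-score false hit for the bottle on the treadle. That they are unmoved therefore rests on comparing the pictures by eye.

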